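# Mix a sample tube and hold it in the reader's V-rest

### The job

Take the yellow-capped sample tube out of the blue rack, press its foot down into the mixer's rubber cup until the cup is fully depressed and keep it down for a second or so. Then carry it to the turbidity reader and push it, upright, gently but firmly back into the V-rest so that it bears on both cheeks, with its foot held one to two centimetres clear of the reader's base plate; finish while still holding it pressed there. Keep the tube upright all the way and leave the red-capped tube, the bottle and the dishes where they are.

Things in the scene. Friction and masses are not known exactly. Their poses are not given: they have to be found in the camera images.
- tube: the sample tube to handle: clear glass cylinder 28 mm across with a white paper label and a yellow cap 31 mm across, 120 mm tall in all, about 70 g, standing upright in the rack. Origin: centre of its flat foot; z up along its axis. The cap runs from 88 to 120 mm above the foot (the place to grip, from above, so that the glass below stays free)
- tube_grip (a point): point on the tube's axis inside the yellow cap, 106 mm above the foot: where to put the TCP
- tube_mid (a point): point on the tube's axis 42 mm above its foot
- rack: fixed blue plastic block 130 x 60 x 50 mm high. Origin: centre of its underside; x along its length. Two round holes, 31 mm wide and 40 mm deep, at x = -34 and +34 mm, the tubes' feet 10 mm above the bench; yellow and red may be in either hole
- mixer: fixed vortex mixer, white round housing 112 mm across and 56 mm high, with the rubber cup over its top. Origin: centre of its underside
- mixer_cup (a point): centre of the inner floor of the mixer's black rubber cup, 70 mm above the bench when up. The cup is open to the top, 46 mm wide at its floor and 50 mm at its rim, 10 mm deep, and goes straight down on a spring; this point goes down with it
- mixer_pad (a joint): how far the cup is pressed down, m: 0 up, 0.006 fully down against its stop. It begins to move at about 2 N and takes about 6.5 N to reach the stop
- reader: fixed turbidity reader: grey base plate 145 x 110 x 10 mm, white housing 95 mm high behind, blue top, upright V-rest of two aluminium cheeks in front. Origin: on the underside, 60 mm from the front edge; z up. The V opens to the reader's own -x: push the tube in along +x. Cheeks span 40 to 95 mm above the bench, at 70 degrees to each other; mouth 44 mm wide
- reader_seat (a point): point on the axis that the tube has when it bears on both cheeks: 20 mm in front (-x of the reader) of the reader's origin, 67.5 mm above the bench, half way up the cheeks
- cheek_left: aluminium cheek of the V on the reader's +y side, a fixed upright plate 38 mm long, 55 mm high, 10 mm thick (frame: the same as the reader's)
- cheek_right: the other cheek, on the reader's -y side (frame: the same as the reader's)
- tube_red: bystander: the same kind of tube with a red cap, in the rack's other hole. Origin: centre of its foot
- bottle: bystander: glass bottle with a blue cap, 66 mm across, 130 mm tall. Origin: centre of its underside
- dishes: bystander: stack of four clear dishes with lids, 90 mm across, 60 mm high. Origin: centre of its underside

How it is judged:
By the outcome, as a careful person would: the job done as asked, in the order asked, and still so for the second after the job is handed in, while the arm keeps its last pose, push and grip.
It also fails if it takes over 48 s, if anything falls off the work surface, if the arm or the gripper's body presses on something with over 40 N, if the wrist force passes 120 N, or if a joint passes its speed limit or range.

### The arm

A 6-joint arm with a two-finger parallel gripper is mounted at the origin on the work surface. World frame = base frame: x ahead of the robot, y to its left, z up, the work surface at z = 0. Lengths are in m, angles in rad, forces in N, time in s.
With the tool pointing down it reaches from about 0.35 to 0.775 m from the base axis. Payload 5.5 kg.
Tool frame: the origin (TCP) lies between the finger pads, 19 mm behind the fingertips; this is the grasp point; z points along the fingers, y is the line along which they close (so a half turn about z gives the same grasp; the last joint's range is limited). The gripper opens to 85 mm and grips with 20 to 120 N. Pads are 22 mm wide; open, the fingers measure 114 mm over their backs; the gripper's body (76 mm by 85 mm) begins 54 mm behind the grasp point. The pads swing forward as they close: fully open they stand 13 mm farther back than shut.
Start: joints at [1.008, 0.313, 0.046, 1.304, 0, 1.431], TCP at [0.236, 0.524, 0.25] pointing down, gripper open.
Joint ranges: [-2.76, 2.76], [-0.86, 1.69], [-1.03, 1.26], [-2.2, 2.34], [-1.47, 1.5], [-3.14, 3.14]. Speed limits (rad/s): [2.57, 2.57, 3.14, 3.14, 3.14, 3.14].

### API

Orientations are given as a unit quaternion [w, x, y, z].
In Python, from workcell import env gives the robot as it stands.
- The arm moves only by the shell command python3 -m jog 'ROWS' [FORCE]. ROWS is JSON, a list of rows, each a list of 5 numbers: the gripper's target within -1 to 1 (shut at 1, half-way at 0, fully open at -1), then the shift along the tool's x, y, z in m, then the turn about the tool's z in degrees. In form: [[fingers, tx, ty, tz, turn], ...]. A call has 1 to 5 rows; each row shifts and turns the commanded pose from where the row before left it, along the tool's axes as they then stand; what a row does not reach is not made up. A row lasts 1/12 s, in which the tool goes at most 41.7 mm and 7.16 degrees, less where a joint would pass 70% of its speed; a pose out of reach is approached as far as the arm can. A call is refused whole if a number of a shift passes 0.0417 or a number of a turn 7.16, either way. A call with a gripper value outside its range is refused whole. The fingers move at their own pace and stop on an object; FORCE is the grip in N (left out, the last holds). Time passes only in rows, so rows that do not move let the fingers close. It gives the time, the measured TCP pose, the force, the opening and the grip force at its end, in the units of the state.
- env.get_state(): the state, without advancing time (a new reading comes with each control period).
- env.read_camera(name): name is "side" or "top"; returns a dict with "img" (384x512x3 uint8, red, green, blue), "fov_y" (degrees; the focal length in pixels is half the picture's height over the tangent of half this angle, whatever the lens; pixels are square), "cx", "cy" (the principal point, pixels), "T" (4x4, takes a point from camera to world coordinates). Camera axes: x right, y up, looking along -z (the intrinsics and any distortion apply to the point x, -y, -z); pixel columns grow to the right and rows downward; lengths in m; the calibration is good to about 2 mm. A picture is of the moment at which its call begins. There is no depth.
- env.hand_in(): hands the job in; it is judged then, once.
The state is a dict: "clock": time; "joint_pos": joint angles; "qvel": joint speeds; "tau": joint torques, N m; "tcp_pos": TCP position; "orientation": TCP orientation; "wrist_force": force on the tool from outside, world axes, zero at the start; "ft_torque": the same for the moment, N m; "finger_gap": finger opening in m; "grip_force": force on a finger pad.
Only numpy, scipy, OpenCV 4.12 (cv2) and the standard library are available. Lean on these libraries where they do the work, as an engineer would, in place of code of your own. Each camera call takes 0.05 s, during which the arm holds its last target. There are 200 camera calls.

## Working session

There is one attempt and no reset: what is moved stays moved. The work goes in short steps, Python scripts to look and compute and a shell command to move; the robot and the scene stay as the last step left them, time stands still between calls to the robot, and variables do not carry over. Pictures are saved under pics/ and viewed, at most 10 in all, crops included, and the job is handed in when it is done.

```bash
ls; mkdir -p pics
python3 - <<'E'
from workcell import env
import cv2,pickle
s=env.get_state();print({k:s[k] for k in("clock","tcp_pos","orientation","finger_gap")})
for n in("side","top"):
    c=env.read_camera(n);pickle.dump(c,open(f"{n}.pkl","wb"))
    cv2.imwrite(f"pics/{n}0.png",c["img"][:,:,::-1]);print({k:v for k,v in c.items() if k!="img"})
E
```

```text
pics
{'clock': 0.0, 'tcp_pos': array([0.23568686, 0.52392927, 0.24909531]), 'orientation': array([-3.07868968e-04,  2.09831354e-01,  9.77737146e-01, -8.83750241e-04]), 'finger_gap': 0.08571341493229248}
{'fov_y': 45.874425376687185, 'cx': 260.48088497901244, 'cy': 191.73600612957674, 'T': array([[ 0.93206909,  0.23982643, -0.2715336 ,  0.27180594],
       [-0.36171963,  0.6577587 , -0.66069085, -0.72838094],
       [ 0.02015246,  0.71402855,  0.69982648,  0.88328965],
       [ 0.        ,  0.        ,  0.        ,  1.        ]])}
{'fov_y': 44.17099601330012, 'cx': 249.13453615740445, 'cy': 189.6001876101838, 'T': array([[-0.02578778,  0.98637838, -0.16245822,  0.38281771],
       [-0.999629  , -0.02401885,  0.01284351,  0.00302272],
       [ 0.0087665 ,  0.16272916,  0.98663183,  1.34554197],
       [ 0.        ,  0.        ,  0.        ,  1.        ]])}
```

View pics/top0.png

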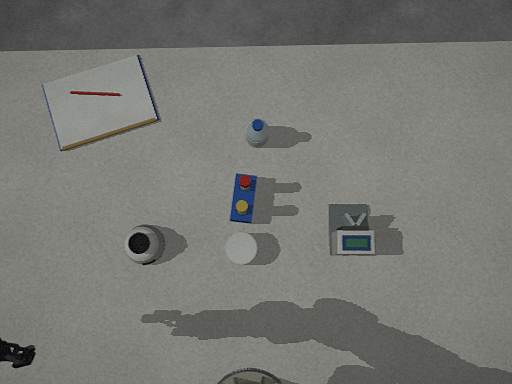

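View pics/side0.png

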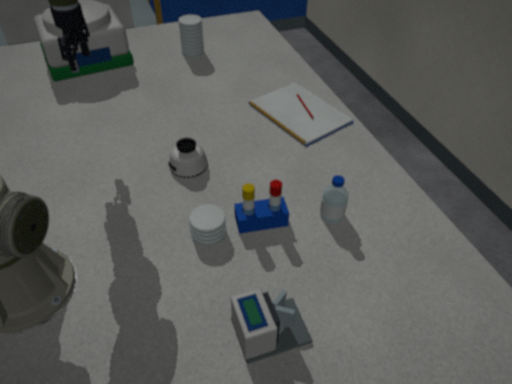

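```bash
cat > h.py <<'E'
import numpy as np,cv2,pickle
def load(n): return pickle.load(open(n+".pkl","rb"))
def f(c): return c["img"].shape[0]/2/np.tan(np.radians(c["fov_y"]/2))
def ray(c,u,v):
    d=np.array([(u-c["cx"])/f(c),-(v-c["cy"])/f(c),-1]); return c["T"][:3,3],c["T"][:3,:3]@d
def plane(c,u,v,z):
    o,d=ray(c,u,v); return o+d*(z-o[2])/d[2]
def proj(c,p):
    q=np.linalg.inv(c["T"])@np.r_[p,1]; return np.array([c["cx"]-f(c)*q[0]/q[2],c["cy"]+f(c)*q[1]/q[2]])
def tri(c1,a,c2,b):
    o1,d1=ray(c1,*a);o2,d2=ray(c2,*b)
    s=np.linalg.lstsq(np.c_[d1,-d2],o2-o1,rcond=None)[0]
    p,q=o1+s[0]*d1,o2+s[1]*d2; return (p+q)/2,np.linalg.norm(p-q)
def blobs(m,amin=8):
    n,l,st,ce=cv2.connectedComponentsWithStats(m.astype(np.uint8))
    return sorted([(int(st[i,4]),ce[i].round(2)) for i in range(1,n) if st[i,4]>=amin],key=lambda t:-t[0])
E
python3 - <<'E'
from h import *
t,s=load("top"),load("side")
cen={}
for n,c in(("top",t),("side",s)):
    h=cv2.cvtColor(c["img"],cv2.COLOR_RGB2HSV);H,S,V=cv2.split(h)
    yel=(H>15)&(H<35)&(S>150)&(V>100); red=((H<8)|(H>172))&(S>150)&(V>80); blu=(H>105)&(H<130)&(S>150); blk=(V<45)
    for k,m in(("yel",yel),("red",red),("blu",blu),("blk",blk)):
        print(n,k,blobs(m)[:5])
def crop(c,x,y,w,h): return cv2.resize(c["img"][y:y+h,x:x+w,::-1],(400,300),interpolation=cv2.INTER_CUBIC)
cv2.imwrite("pics/m.png",np.vstack([np.hstack([crop(t,312,195,80,60),crop(t,110,210,80,60)]),np.hstack([crop(s,215,275,120,90),crop(s,150,125,80,60)])]))
E
```

```text
top yel [(81, array([241.11, 205.68]))]
top red [(98, array([244.77, 180.06])), (87, array([93.78, 92.98]))]
top blu [(635, array([242.81, 199.95])), (143, array([355.56, 242.73])), (92, array([257.37, 124.76])), (57, array([145.11,  79.3 ])), (17, array([155.29, 111.35]))]
top blk [(618, array([ 15.87, 353.94])), (335, array([138.65, 242.81])), (25, array([149.12, 262.  ])), (13, array([339.92, 228.31]))]
side yel [(73, array([248.04, 187.45]))]
side red [(72, array([275.5 , 184.11]))]
side blu [(2231, array([232.76,   7.61])), (1163, array([261.27, 216.62])), (314, array([92.69, 56.39])), (181, array([252.03, 314.12])), (91, array([337.82, 180.76]))]
side blk [(3470, array([409.13, 123.06])), (2208, array([76.04, 39.68])), (2004, array([ 28.23, 233.5 ])), (291, array([280.15, 329.32])), (213, array([185.95, 145.31]))]
```

View pics/m.png

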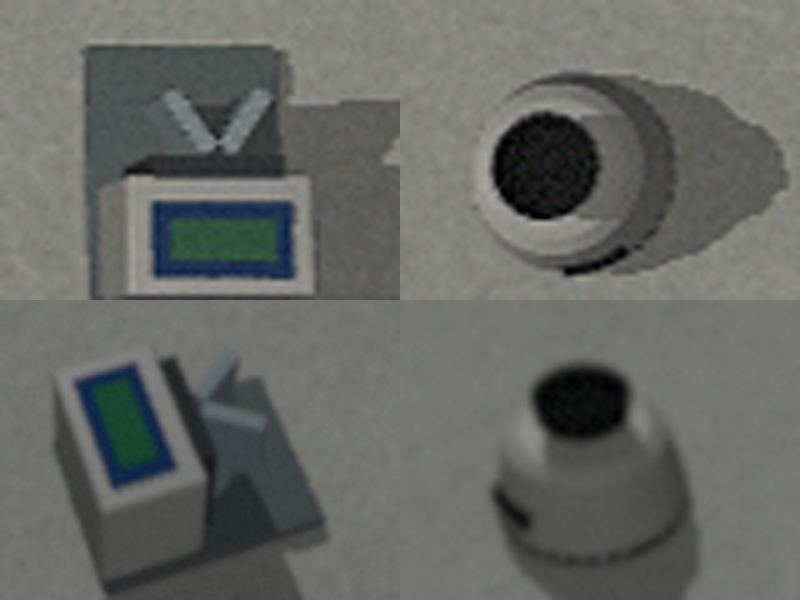

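Run:
```python
from h import *
t,s=load("top"),load("side"); np.set_printoptions(precision=4,suppress=True)
for n,a,b,z in(("yel",(241.11,205.68),(248.04,187.45),.125),("red",(244.77,180.06),(275.5,184.11),.125),("cup",(138.65,242.81),(186.1,145.2),.08)):
    print(n,tri(t,a,s,b),plane(t,*a,z),plane(s,*b,z if n=="cup" else .115))
T=lambda u,v,z:plane(t,312+u/5,195+v/5,z)
a,b=T(87,47,.01),T(272,47,.01)
print("front corners",a,b,np.linalg.norm(a-b))
d=(a-b)[:2];ax=np.array([-d[1],d[0]]);ax/=np.linalg.norm(ax)
if ax[0]>0: ax=-ax
print("ax+x",ax,"seat",(a+b)[:2]/2+.04*ax, np.degrees(np.arctan2(ax[1],ax[0])))
m1,m2=T(180,90,.095),T(256,90,.095);print("mouth inner",m1,m2,np.linalg.norm(m1-m2))
print("seat by mouth",(m1+m2)[:2]/2+.007*ax)
S=lambda u,v,z:plane(s,215+u/400*120,275+(v-300)/400*120,z)
a,b=S(262,376,.01),S(325,520,.01);d=(a-b)[:2];ax=np.array([-d[1],d[0]]);ax/=np.linalg.norm(ax);ax*=-np.sign(ax[0])
print("side corners",a,b,np.linalg.norm(a-b),ax,(a+b)[:2]/2+.04*ax)
# blue panel edges orientation in top
h=cv2.cvtColor(t["img"],cv2.COLOR_RGB2HSV);m=((h[...,0]>105)&(h[...,0]<130)&(h[...,1]>150)).astype(np.uint8)
for r in((330,225,385,260),(225,165,262,228)):
    mm=np.zeros_like(m);mm[r[1]:r[3],r[0]:r[2]]=m[r[1]:r[3],r[0]:r[2]]
    p=np.argwhere(mm)[:,::-1].astype(np.float32);q=cv2.boxPoints(cv2.minAreaRect(p)); z=.095 if r[0]>300 else .05
    print(np.array([plane(t,*x,z)[:2] for x in q]))
```

```text
yel (array([0.5419, 0.009 , 0.1276]), np.float64(0.0006393501956604165)) [0.542  0.0091 0.125 ] [0.5468 0.0213 0.115 ]
red (array([ 0.6091, -0.0021,  0.1268]), np.float64(4.352772986923227e-05)) [ 0.6094 -0.0021  0.125 ] [0.6144 0.0093 0.115 ]
cup (array([0.4559, 0.2852, 0.0725]), np.float64(0.0007082610701651341)) [0.4552 0.2836 0.08  ] [0.4546 0.2758 0.08  ]
front corners [ 0.5544 -0.242   0.01  ] [ 0.5518 -0.3476  0.01  ] 0.10569682550958641
ax+x [-0.9997  0.0246] seat [ 0.5131 -0.2938] 178.58903756033078
mouth inner [ 0.5192 -0.2747  0.095 ] [ 0.5182 -0.3153  0.095 ] 0.04054816497599086
seat by mouth [ 0.5117 -0.2948]
side corners [ 0.5579 -0.2434  0.01  ] [ 0.5523 -0.3511  0.01  ] 0.10784134931164091 [-0.9986  0.0522] [ 0.5152 -0.2952]
[[ 0.4586 -0.2579]
 [ 0.4568 -0.3266]
 [ 0.4228 -0.3244]
 [ 0.4245 -0.2559]]
[[ 0.5126  0.0416]
 [ 0.6434  0.0227]
 [ 0.6348 -0.0341]
 [ 0.5042 -0.0143]]
```

```bash
cat > go.py <<'E'
# usage: go.py x y z angle_deg -> remaining tool-frame shift and turn
import sys,numpy as np
from workcell import env
from scipy.spatial.transform import Rotation as R
x,y,z,a=map(float,sys.argv[1:5]); s=env.get_state()
q=s["orientation"];M=R.from_quat([q[1],q[2],q[3],q[0]]).as_matrix()
ang=np.degrees(np.arctan2(M[1,0],M[0,0]))
d=np.array([x,y,z])-s["tcp_pos"]
n=np.radians(a);F=np.c_[[np.cos(n),np.sin(n),0],[np.sin(n),-np.cos(n),0],[0,0,-1]]
print("t",round(s["clock"],2),"tcp",s["tcp_pos"].round(4),"ang",round(ang,1),"zdir",M[:,2].round(3))
print("shift now",(M.T@d).round(4),"shift at target angle",(F.T@d).round(4),"turn",round((ang-a+180)%360-180,1))
print("F",s["wrist_force"].round(2),"T",s["ft_torque"].round(2),"gap",round(s["finger_gap"],4),"grip",round(float(s["grip_force"]),1))
E
python3 -m jog '[[-1,-0.023,-0.028,0,-5],[-1,-0.024,-0.0285,0,-5],[-1,-0.024,-0.0285,0,-5],[-1,-0.024,-0.0285,0,0],[-1,-0.024,-0.0285,0,0]]'
python3 go.py .542 .0085 .118 170.7
```

```text
clock: 0.52
tcp_pos: [0.3131, 0.3555, 0.2496]
orientation: [-0.0, 0.08, 0.997, -0.0]
wrist_force: [0.8, 0.2, -0.3]
finger_gap: 0.0851
grip_force: 0.0
t 0.52 tcp [0.3131 0.3555 0.2496] ang 170.9 zdir [-0. -0. -1.]
shift now [-0.2812 -0.3062  0.1317] shift at target angle [-0.282  -0.3055  0.1316] turn 0.2
F [ 0.82  0.16 -0.31] T [ 0.   -0.05 -0.03] gap 0.0851 grip 0.0
```

```bash
python3 -m jog '[[-1,-0.027,-0.031,0,0],[-1,-0.027,-0.031,0,0],[-1,-0.027,-0.031,0,0],[-1,-0.027,-0.031,0,0],[-1,-0.027,-0.031,0,0]]' >/dev/null
python3 -m jog '[[-1,-0.027,-0.031,0,0],[-1,-0.027,-0.031,0,0],[-1,-0.027,-0.031,0,0],[-1,-0.027,-0.031,0,0],[-1,-0.027,-0.031,0,0]]' >/dev/null
python3 -m jog '[[-1,0,0,0.02,0],[-1,0,0,0.01,0],[-1,0,0,0,0]]'
python3 go.py .542 .0085 .118 170.7
python3 - <<'E'
from workcell import env
import cv2
from h import *
import pickle
s=env.get_state();p=s["tcp_pos"]
L=[]
for n in("side","top"):
    c=env.read_camera(n);u=proj(c,np.array([.542,.0085,.13])).astype(int)
    x,y=u[0]-50,u[1]-50;L.append(cv2.resize(c["img"][y:y+100,x:x+100,::-1],(400,400),interpolation=cv2.INTER_CUBIC))
    h=cv2.cvtColor(c["img"],cv2.COLOR_RGB2HSV);H,S,V=cv2.split(h)
    print(n,blobs((H>15)&(H<35)&(S>150)&(V>80)),proj(c,p))
cv2.imwrite("pics/g1.png",np.hstack(L))
E
```

```text
clock: 1.6
tcp_pos: [0.5278, 0.0079, 0.2168]
orientation: [-0.003, 0.081, 0.997, 0.0]
wrist_force: [-0.1, -0.0, -0.1]
finger_gap: 0.0856
grip_force: 0.0
t 1.6 tcp [0.5278 0.0079 0.2168] ang 170.7 zdir [-0.006  0.001 -1.   ]
shift now [-0.0145  0.0029  0.0987] shift at target angle [-0.0139  0.0029  0.0988] turn 0.0
F [-0.1  -0.02 -0.08] T [0.04 0.05 0.01] gap 0.0856 grip 0.0
side [(119, array([248.04, 190.22])), (44, array([282.48, 126.32]))] [242.2376322  160.76455108]
top [] [241.4425029  206.55678882]
```

View pics/g1.png

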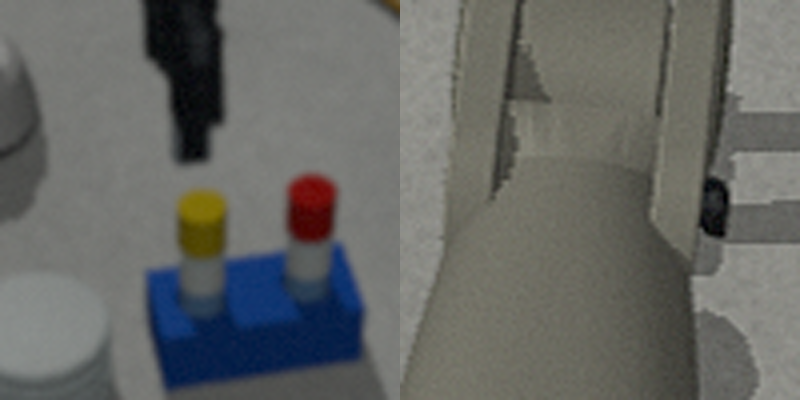

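```bash
python3 -m jog '[[-1,-0.014,0.003,0.01,0],[-1,0,0,0.03,0],[-1,0,0,0.03,0],[-1,0,0,0.02,0],[-1,0,0,0.01,0]]'
python3 -m jog '[[-1,0,0,0,0],[-1,0,0,0,0]]' >/dev/null
python3 go.py .542 .0085 .116 170.7
python3 - <<'E'
from workcell import env
import cv2
from h import *
c=env.read_camera("side");u=proj(c,np.array([.542,.0085,.11])).astype(int);x,y=u[0]-40,u[1]-40
cv2.imwrite("pics/g2.png",cv2.resize(c["img"][y:y+80,x:x+80,::-1],(500,500),interpolation=cv2.INTER_CUBIC))
E
```

```text
clock: 2.12
tcp_pos: [0.5425, 0.0103, 0.1182]
orientation: [-0.002, 0.079, 0.997, 0.0]
wrist_force: [-0.4, 0.5, 0.1]
finger_gap: 0.0853
grip_force: 0.0
t 2.28 tcp [0.5444 0.0094 0.121 ] ang 170.9 zdir [ 0.001  0.    -1.   ]
shift now [ 0.0023 -0.0013  0.0049] shift at target angle [ 0.0023 -0.0013  0.005 ] turn 0.2
F [ 0.18 -0.   -0.12] T [ 0.02 -0.01  0.04] gap 0.0855 grip 0.0
```

View pics/g2.png

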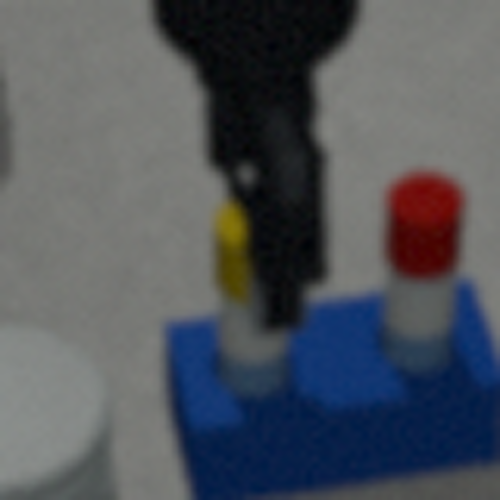

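```bash
python3 -m jog '[[-1,0.002,-0.001,0.004,0],[0,0,0,0,0],[1,0,0,0,0],[1,0,0,0,0],[1,0,0,0,0]]' 50 >/dev/null
python3 -m jog '[[1,0,0,0,0],[1,0,0,0,0],[1,0,0,0,0],[1,0,0,0,0],[1,0,0,0,0]]' >/dev/null
python3 go.py .542 .0085 .117 170.7
```

```text
t 3.17 tcp [0.5427 0.0078 0.1165] ang 170.8 zdir [ 0.001 -0.    -1.   ]
shift now [ 0.0008  0.0006 -0.0005] shift at target angle [ 0.0008  0.0006 -0.0005] turn 0.1
F [ 0.26 -0.97  5.12] T [-0.17  0.03  0.01] gap 0.0287 grip 49.3
```

```bash
python3 -m jog '[[1,0,0,-0.01,0],[1,0,0,-0.02,0],[1,0,0,-0.03,0],[1,0,0,-0.03,0],[1,0,0,-0.02,0]]' >/dev/null
python3 -m jog '[[1,0,0,0,0],[1,0,0,0,0]]' >/dev/null
python3 go.py .4555 .284 .226 170.7
python3 - <<'E'
from workcell import env
import cv2
from h import *
s=env.get_state();p=s["tcp_pos"]
c=env.read_camera("side");u=proj(c,p-[0,0,.05]).astype(int);x,y=u[0]-40,u[1]-40
for k in(0,-.106):
    print((proj(c,p+[0,0,k])-[x,y])*6.25)
cv2.imwrite("pics/g3.png",cv2.resize(c["img"][y:y+80,x:x+80,::-1],(500,500),interpolation=cv2.INTER_CUBIC))
E
```

```text
t 3.75 tcp [0.5428 0.0079 0.2272] ang 170.8 zdir [ 0.002 -0.    -1.   ]
shift now [0.1304 0.2585 0.001 ] shift at target angle [0.1307 0.2584 0.0012] turn 0.1
F [ 0.04 -0.65 -1.17] T [0.03 0.03 0.02] gap 0.0287 grip 49.5
[252.8377605  148.49384605]
[252.39751254 360.04366082]
```

View pics/g3.png

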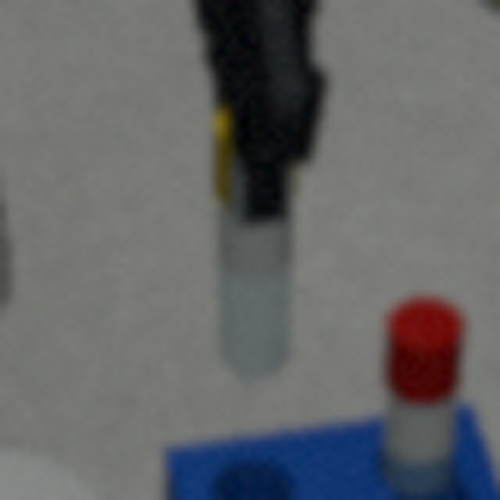

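```bash
python3 -m jog '[[1,0.008,0.015,0,0],[1,0.015,0.030,0,0],[1,0.015,0.03,0,0],[1,0.015,0.03,0,0],[1,0.015,0.03,0,0]]' >/dev/null
python3 -m jog '[[1,0.015,0.03,0,0],[1,0.015,0.03,0,0],[1,0.015,0.03,0,0],[1,0.012,0.023,0,0],[1,0.006,0.01,0,0]]' >/dev/null
python3 -m jog '[[1,0,0,0.01,0],[1,0,0,0.01,0],[1,0,0,0,0],[1,0,0,0,0]]' >/dev/null
python3 go.py .4555 .284 .186 170.7
python3 - <<'E'
from workcell import env
import cv2
from h import *
s=env.get_state();p=s["tcp_pos"]
L=[]
for n in("side","top"):
    c=env.read_camera(n);u=proj(c,p-[0,0,.11]).astype(int);x,y=u[0]-40,u[1]-40
    print(n,(proj(c,p+[0,0,-.106])-[x,y])*5, (proj(c,np.array([.4555,.284,.08]))-[x,y])*5)
    L.append(cv2.resize(c["img"][y:y+80,x:x+80,::-1],(400,400),interpolation=cv2.INTER_CUBIC))
cv2.imwrite("pics/g4.png",np.hstack(L))
E
```

```text
t 4.97 tcp [0.4537 0.282  0.2043] ang 170.7 zdir [-0.003 -0.002 -1.   ]
shift now [-0.0015  0.0023  0.0183] shift at target angle [-0.0015  0.0023  0.0183] turn -0.0
F [ 0.62 -0.1  -0.33] T [-0.01  0.   -0.02] gap 0.0288 grip 49.6
side [203.05614302 199.13313718] [208.41616274 222.13851762]
top [198.60585423 199.96906667] [202.52893419 198.42158012]
```

View pics/g4.png

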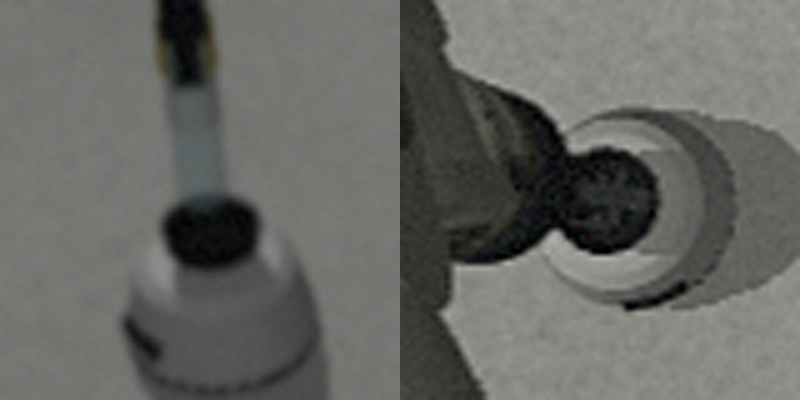

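```bash
python3 -m jog '[[1,-0.001,-0.001,0.008,0],[1,0,0,0.01,0],[1,0,0,0.008,0],[1,0,0,0,0],[1,0,0,0,0]]' >/dev/null
python3 go.py .455 .281 .170 170.7
python3 -m jog '[[1,0,0,0.002,0],[1,0,0,0.002,0],[1,0,0,0,0],[1,0,0,0,0]]' >/dev/null
python3 go.py .455 .281 .170 170.7
```

```text
t 5.48 tcp [0.4545 0.282  0.179 ] ang 170.8 zdir [-0.002 -0.001 -1.   ]
shift now [-0.0007 -0.0009  0.009 ] shift at target angle [-0.0007 -0.0009  0.009 ] turn 0.1
F [ 0.06 -0.24 -0.25] T [-0.01  0.03 -0.06] gap 0.0288 grip 49.6
t 5.82 tcp [0.4554 0.2826 0.1764] ang 170.8 zdir [ 0.001  0.    -1.   ]
shift now [ 0.0001 -0.0017  0.0064] shift at target angle [ 0.0001 -0.0017  0.0064] turn 0.1
F [-0.32  0.3   1.68] T [-0.01 -0.03 -0.02] gap 0.0286 grip 49.6
```

```bash
python3 -m jog '[[1,0,0,0.003,0],[1,0,0,0.003,0],[1,0,0,0,0],[1,0,0,0,0]]' >/dev/null
python3 go.py .455 .281 .170 170.7
python3 -m jog '[[1,0,0,0.002,0],[1,0,0,0,0],[1,0,0,0,0]]' >/dev/null
python3 go.py .455 .281 .170 170.7
```

```text
t 6.15 tcp [0.4555 0.2826 0.1706] ang 170.8 zdir [ 0.001  0.001 -1.   ]
shift now [ 0.0002 -0.0017  0.0006] shift at target angle [ 0.0002 -0.0017  0.0006] turn 0.1
F [-0.38  0.16  5.48] T [-0.08  0.11  0.02] gap 0.0287 grip 50.2
t 6.4 tcp [0.456  0.2827 0.1703] ang 170.8 zdir [ 0.003  0.001 -1.   ]
shift now [ 0.0007 -0.0018  0.0003] shift at target angle [ 0.0007 -0.0018  0.0003] turn 0.1
F [-2.93 -2.   14.45] T [-0.46  0.7  -0.02] gap 0.0287 grip 51.2
```

```bash
for i in 1 2 3; do python3 -m jog '[[1,0,0,0,0],[1,0,0,0,0],[1,0,0,0,0],[1,0,0,0,0],[1,0,0,0,0]]' | grep -E 'wrist|tcp'; done
python3 -m jog '[[1,0,0,0,0],[1,0,0,-0.005,0],[1,0,0,-0.02,0],[1,0,0,-0.03,0],[1,0,0,-0.02,0]]'; python3 go.py .56 -.294 .226 88.5
```

```text
tcp_pos: [0.4559, 0.2827, 0.1703]
wrist_force: [-2.0, -1.3, 14.1]
tcp_pos: [0.4559, 0.2827, 0.1703]
wrist_force: [-1.7, -1.8, 14.8]
tcp_pos: [0.456, 0.2827, 0.1703]
wrist_force: [-2.8, -1.4, 15.0]
clock: 8.07
tcp_pos: [0.455, 0.2825, 0.2443]
orientation: [0.0, 0.08, 0.997, 0.0]
wrist_force: [1.0, 0.6, 0.3]
finger_gap: 0.0288
grip_force: 49.7
t 8.07 tcp [0.455  0.2825 0.2443] ang 170.8 zdir [ 0.  0. -1.]
shift now [-0.196  -0.5522  0.0182] shift at target angle [-0.5735  0.1201  0.0183] turn 82.3
F [0.96 0.63 0.34] T [ 0.03 -0.11  0.02] gap 0.0288 grip 49.7
```

```bash
python3 -m jog '[[1,-0.006,-0.018,0,0],[1,-0.012,-0.034,0,0],[1,-0.012,-0.034,0,0],[1,-0.012,-0.034,0,0],[1,-0.012,-0.034,0,0]]' >/dev/null
python3 -m jog '[[1,-0.012,-0.034,0,0],[1,-0.012,-0.034,0,0],[1,-0.012,-0.034,0,0],[1,-0.012,-0.034,0,0],[1,-0.012,-0.034,0,0]]' >/dev/null
python3 -m jog '[[1,-0.012,-0.034,0,0],[1,-0.012,-0.034,0,0],[1,-0.012,-0.034,0,0],[1,-0.012,-0.034,0,0],[1,-0.012,-0.034,0,0]]' >/dev/null
python3 -m jog '[[1,-0.012,-0.034,0,0],[1,-0.006,-0.018,0,3],[1,0,0,0,5.5],[1,0,0,0,5.5],[1,0,0,0,5.5]]' >/dev/null
python3 -m jog '[[1,0,0,0,5.5],[1,0,0,0,5.5],[1,0,0,0,5.5],[1,0,0,0,5.5],[1,0,0,0,5.5]]' >/dev/null
python3 -m jog '[[1,0,0,0,5.5],[1,0,0,0,5.5],[1,0,0,0,5.5],[1,0,0,0,5.5],[1,0,0,0,5.5]]' >/dev/null
python3 go.py .563 -.295 .135 88.5
```

```text
t 10.57 tcp [ 0.5569 -0.2871  0.2421] ang 96.0 zdir [-0.001  0.001 -1.   ]
shift now [-0.0085  0.0053  0.1071] shift at target angle [-0.0077  0.0063  0.1071] turn 7.5
F [-0.29  0.75 -1.13] T [0.01 0.03 0.01] gap 0.029 grip 49.5
```

```bash
python3 -m jog '[[1,-0.004,0.003,0.01,4],[1,-0.004,0.003,0.025,3.5],[1,0,0,0.03,0],[1,0,0,0.025,0],[1,0,0,0.01,0]]' >/dev/null
python3 -m jog '[[1,0,0,0.01,0],[1,0,0,0,0],[1,0,0,0,0]]' >/dev/null
python3 go.py .513 -.2945 .131 88.5
python3 - <<'E'
from workcell import env
import cv2
from h import *
s=env.get_state();p=s["tcp_pos"]
L=[]
for n in("side","top"):
    c=env.read_camera(n);u=proj(c,p-[0,0,.07]).astype(int);x,y=u[0]-50,u[1]-50
    for k in(0,-.106): print(n,(proj(c,p+[0,0,k])-[x,y])*4)
    print("seat",(proj(c,np.array([.513,-.2945,.095]))-[x,y])*4)
    L.append(cv2.resize(c["img"][y:y+100,x:x+100,::-1],(400,400),interpolation=cv2.INTER_CUBIC))
cv2.imwrite("pics/g5.png",np.hstack(L))
E
```

```text
t 11.23 tcp [ 0.5639 -0.295   0.1335] ang 88.8 zdir [ 0. -0. -1.]
shift now [-0.0006 -0.0509  0.0024] shift at target angle [-0.0009 -0.0509  0.0025] turn 0.3
F [-0.85 -0.9  -0.05] T [-0.   -0.04  0.01] gap 0.0288 grip 49.5
side [214.52525789 126.3498187 ]
side [194.77136792 240.49522815]
seat [114.29723254 199.94469007]
top [227.70243562 188.03411911]
top [192.26002189 211.13082142]
seat [218.1971723  272.56240799]
```

View pics/g5.png

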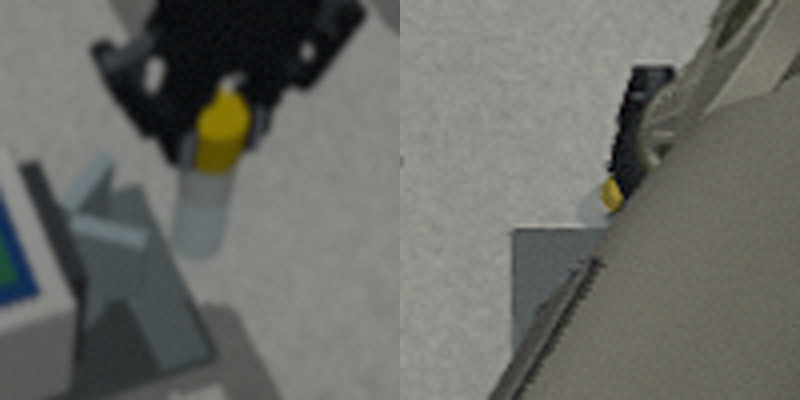

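```bash
python3 -m jog '[[1,-0.0005,-0.005,0.002,0],[1,0,-0.012,0,0],[1,0,-0.014,0,0],[1,0,-0.01,0,0],[1,0,-0.002,0,0]]' >/dev/null
python3 -m jog '[[1,0,0,0,0],[1,0,0,0,0]]' >/dev/null
python3 go.py .513 -.2945 .131 88.5
python3 -m jog '[[1,0,-0.002,0,0],[1,0,-0.002,0,0],[1,0,0,0,0],[1,0,0,0,0]]' >/dev/null
python3 go.py .513 -.2945 .131 88.5
```

```text
t 11.92 tcp [ 0.5211 -0.2948  0.1316] ang 88.8 zdir [ 0.001 -0.001 -1.   ]
shift now [ 0.0001 -0.0081  0.0006] shift at target angle [ 0.0001 -0.0081  0.0006] turn 0.3
F [-0.12 -0.27 -0.75] T [-0.03  0.04 -0.  ] gap 0.0287 grip 49.6
t 12.25 tcp [ 0.5172 -0.2942  0.131 ] ang 88.8 zdir [ 0.001  0.    -1.   ]
shift now [-0.0004 -0.0042  0.    ] shift at target angle [-0.0005 -0.0042  0.    ] turn 0.3
F [ 1.57  0.85 -0.78] T [ 0.17 -0.34 -0.02] gap 0.0287 grip 49.6
```

```bash
python3 -m jog '[[1,0,-0.002,0,0],[1,0,0,0,0],[1,0,0,0,0]]' >/dev/null
python3 go.py .513 -.2945 .131 88.5
```

```text
t 12.5 tcp [ 0.5161 -0.2938  0.1312] ang 88.8 zdir [ 0.003  0.001 -1.   ]
shift now [-0.0008 -0.0031  0.0001] shift at target angle [-0.0008 -0.0031  0.0002] turn 0.3
F [ 5.14  2.48 -2.15] T [ 0.6  -1.23  0.06] gap 0.0288 grip 49.6
```

```bash
python3 -m jog '[[1,0.001,0,0,0],[1,0,0,0,0],[1,0,0,0,0]]' >/dev/null
python3 go.py .513 -.2945 .131 88.5
python3 -m jog '[[1,0.001,0,0,0],[1,0,0,0,0],[1,0,0,0,0]]' >/dev/null
python3 go.py .513 -.2945 .131 88.5
```

```text
t 12.75 tcp [ 0.5159 -0.2934  0.1312] ang 88.8 zdir [ 0.003 -0.    -1.   ]
shift now [-0.0012 -0.0029  0.0002] shift at target angle [-0.0012 -0.0029  0.0002] turn 0.3
F [ 5.1   0.81 -1.83] T [ 0.22 -1.34  0.04] gap 0.0289 grip 49.6
t 13.0 tcp [ 0.5159 -0.2932  0.1312] ang 88.8 zdir [ 0.002 -0.002 -1.   ]
shift now [-0.0014 -0.0029  0.0002] shift at target angle [-0.0014 -0.0029  0.0002] turn 0.3
F [ 6.35 -1.88 -2.54] T [-0.29 -1.31  0.03] gap 0.0291 grip 49.5
```

```bash
python3 -m jog '[[1,-0.0006,-0.001,0,0],[1,0,-0.001,0,0],[1,0,0,0,0],[1,0,0,0,0]]' >/dev/null
python3 go.py .513 -.2945 .131 88.5
python3 - <<'E'
from workcell import env
import cv2
from h import *
s=env.get_state();p=s["tcp_pos"]
c=env.read_camera("side");u=proj(c,p-[0,0,.05]).astype(int);x,y=u[0]-40,u[1]-40
for k in(0.014,-.018,-.106): print((proj(c,p+[0,0,k])-[x,y])*7)
cv2.imwrite("pics/g6.png",cv2.resize(c["img"][y:y+80,x:x+80,::-1],(560,560),interpolation=cv2.INTER_CUBIC))
E
```

```text
t 13.33 tcp [ 0.5156 -0.2934  0.1314] ang 88.8 zdir [ 0.006 -0.001 -1.   ]
shift now [-0.0012 -0.0026  0.0003] shift at target angle [-0.0012 -0.0026  0.0004] turn 0.3
F [ 9.8   0.47 -5.46] T [ 0.05 -2.39 -0.03] gap 0.0286 grip 49.7
[295.18806931 159.7125806 ]
[287.85346072 224.32710472]
[269.4588694  386.37498359]
```

View pics/g6.png

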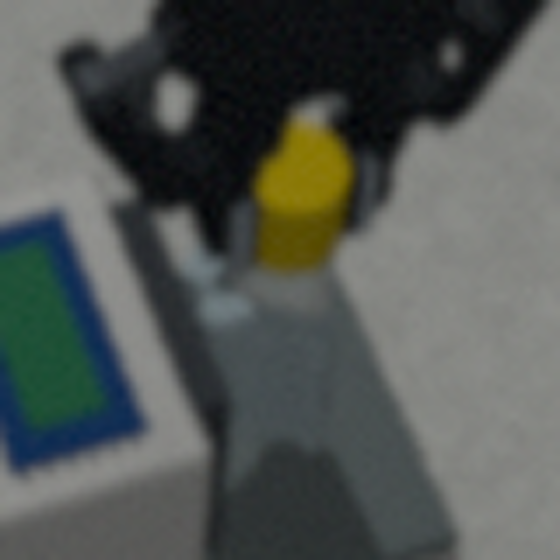

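```bash
python3 -m jog '[[1,0,0,0,0],[1,0,0,0,0],[1,0,0,0,0],[1,0,0,0,0],[1,0,0,0,0]]' >/dev/null
python3 go.py .513 -.2945 .131 88.5; python3 -c "
from workcell import env
print(env.hand_in())"
```

```text
t 13.8 tcp [ 0.5156 -0.2934  0.1313] ang 88.8 zdir [ 0.006 -0.001 -1.   ]
shift now [-0.0012 -0.0026  0.0003] shift at target angle [-0.0012 -0.0026  0.0003] turn 0.3
F [10.29  0.45 -5.67] T [ 0.11 -2.35 -0.  ] gap 0.0287 grip 49.7
the job is handed in; nothing more can be done
None
```

I handed the job in at 13.8 s; the hand-in returned no verdict. The yellow-capped tube was pressed into the mixer cup to its stop (about 14 N) for about 1.3 s. It is now held in the reader's V-rest with about 10 N, tilted about 0.3°, its foot about 15 mm above the base plate. The near-zero sideways force suggests it bears on both cheeks.

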